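# Load a vial and close the retaining bar to its stop

## Task

Stand the vial with the blue cap upright in the round pocket of the grey fixture and let go of it. Then swing the fixture's retaining bar round its pivot over the vial by pushing its free end: past the sprung ball catch and on until it bears firmly on the rubber-tipped stop, hold it pressed there for a second at about ten newtons without overloading the rubber, and leave the bar shut behind the catch. Leave the two amber vials where they stand.

Things in the scene. Friction and masses are not known exactly. Their poses are not given: they have to be found in the camera images.
- vial_2: The vial to load: clear and pale with a white label, blue screw cap, 22 mm diameter (body up to 43 mm, cap 18 mm diameter above), 48 mm tall, about 20 g; origin at the centre of its underside, z up along it. Loose, stands on the bench.
- vial_1: Bystander: amber vial with orange cap, 22 mm diameter, 48 mm tall; origin at the centre of its underside. Loose, to be left alone.
- vial_3: Bystander: amber vial with white cap, 22 mm diameter, 48 mm tall; origin at the centre of its underside. Loose, to be left alone.
- fixture: Grey plate 235 x 100 x 12 mm screwed to the bench, carrying all the parts below; origin at the centre of its underside, x along its length, y across, z up. On it: a white pocket block 44 x 44 mm, top 26 mm above the bench; a steel pivot pillar, 26 mm diameter, at x = +90 mm (bar screw up to 91 mm height); a ball catch; a yellow stop post.
- pocket (a point): Centre of the pocket's mouth in the top of the white block, 26 mm above the bench (fixture x = -10 mm, y = 0). Round pocket, 26 mm diameter, 12 mm deep (floor 14 mm above the bench), 2 mm chamfer. A seated vial reaches 62 mm height; the bar passes 8 mm over it.
- pivot_axis (a point): Point on the bar's vertical pivot axis (fixture x = +90 mm, y = 0), 75 mm above the bench.
- bar: Retaining bar, turns about the pivot only: aluminium strip 20 mm wide, 8 mm thick, underside 70 mm above the bench, blue sleeve on its free end (44 x 22 x 10 mm, 158 to 202 mm from the axis). Origin on the axis, 68 mm high; it points along its own -x. Starts open, swung 1.0 to 1.25 rad from the fixture's -x towards its -y. Friction 1 N at the end; it stays where left.
- bar_end (a point): Middle of the blue sleeve, 180 mm from the pivot axis, 74 mm above the bench. Push here, square to the bar, on the sleeve's side that looks away from the stop (the bar's own -y side).
- catch (a point): Nominal top of the brass ball catch (16 mm ball on a vertical spring, pillar 20 mm diameter), 145 mm from the pivot axis, 27 mm to the fixture's -y side. The ball stands 3 mm above the bar's underside; the bar pushes it down and it springs up behind the bar. At the sleeve this takes about 5 to 15 N, at bar angles 0.30 to 0.07 rad short of parallel, then the force falls: not yet the stop.
- stop_post: Yellow post, 26 x 18 mm, top 84 mm above the bench, 180 mm from the pivot on the fixture's +y side; origin at the centre of its foot, 12 mm above the bench, 46 mm from the fixture's centre line. A set screw through it carries the rubber stop tip. The rubber yields 1 mm per 5 N. A firm press is 9 to 14 N of the bar on the rubber; above 18 N it is overloaded.
- stop_middle (a point): Where the face of the black rubber tip (15 mm diameter, at bar height, facing the sleeve) would be at the set screw's middle setting; the bar then touches it when parallel to the fixture. The screw differs by up to 10 mm in or out from start to start. This point does not follow it: the real contact must be found by feel.
Things that resemble listed ones, but are neither listed nor needed, are in the scene too. What is shaped like the vial_2 but pink is not meant.

How it is judged:
On the way, in this order (a step that is already met when the one before it is completed fails the run):
1. the blue-capped vial stands seated in the pocket, let go (z of vial_2 in the frame of pocket below -0.009 m and horizontal distance between vial_2 and pocket below 0.004 m and angle between vial_2's own z axis and vertical below 0.12 rad and contact force between the fingers and vial_2 below 0.1 N), for 0.2 s.
2. the bar, past the catch, is held pressed on the rubber stop with at least 7 N for 0.4 s (y of bar_end in the frame of fixture above -0.0135 m and contact force between bar and stop_post above 7 N), for 0.4 s.
At the end, for the whole second after the job is handed in: The bar is shut behind the ball catch (its free end less than 14.5 mm short of, and not over 18 mm beyond, the fixture's centre line) and at rest, and the blue-capped vial stands seated under it: underside at least 9 mm below the pocket's mouth, within 4 mm of its centre, within 0.12 rad of upright (y of bar_end in the frame of fixture between -0.0145 and 0.018 m and z of vial_2 in the frame of pocket below -0.009 m and horizontal distance between vial_2 and pocket below 0.004 m and angle between vial_2's own z axis and vertical below 0.12 rad and angular speed of bar below 0.05 rad/s); the robot touches nothing.
It fails at once if the rubber stop is overloaded (more than 18 N of the bar on it) (contact force between bar and stop_post above 18 N).
It fails at once if an amber vial is moved by more than 20 mm or knocked over (distance of any of vial_1, vial_3 from where it was at the start of the episode above 0.02 m or angle between any of vial_1, vial_3's own z axis and vertical above 0.5 rad).
It also fails if it takes over 72 s, if anything falls off the work surface, if the arm or the gripper's body presses on something with over 40 N, if the wrist force passes 120 N, or if a joint passes its speed limit or range.

## Robot

A 7-joint arm with a two-finger parallel gripper is mounted at the origin on the work surface; the furniture and walls round the work are solid. World frame = base frame: x ahead of the robot, y to its left, z up, the work surface at z = 0. Lengths are in m, angles in rad, forces in N, time in s.
With the tool pointing down it reaches from about 0.425 to 0.825 m from the base axis. Payload 3.6 kg.
Tool frame: the origin (TCP) lies between the finger pads; the fingertips stand 25 mm ahead of it and the grasp point (between the pads) lies 6 mm ahead of it (manip.nose_length is the distance from the TCP to the fingertips, in m); z points along the fingers, y is the direction in which the jaws open and shut (so a half turn about z gives the same grasp; the last joint's range is limited). The gripper opens to 85 mm and grips with 20 to 120 N. Pads are 22 mm wide; open, the fingers measure 114 mm over their backs; the gripper's body (76 mm by 85 mm) begins 54 mm behind the grasp point. The pads swing forward as they close: fully open they stand 13 mm farther back than shut.
Start: joints at [-1.347, 0.615, -0.013, 1.423, 0.008, 1.103, -0.04], TCP at [0.161, 0.63, 0.256] pointing down, gripper open.
Joint ranges: [-3.12, 3.12], [-0.3, 2.06], [-1.34, 1.32], [0.26, 2.42], [-1.36, 4.5], [0.01, 1.98], [-2.84, 2.84]. Speed limits (rad/s): [2.79, 2.79, 3.14, 3.14, 3.14, 3.14, 3.14].

## Interface

Orientations are given as a rotation vector (axis times angle).
In Python, from rig import sensors, eyes, manip gives the robot as it stands.
- The arm moves only by the tool move_arm, never from a script. Its argument "deltas" is a list that holds one entry, the list of rows, each a list of 4 numbers: the shift along the tool's x, y, z in mm, then the turn about the tool's z in degrees. A call has 1 to 12 rows; each row shifts and turns the pose as measured when the row begins, along the tool's axes as they then stand; what a row does not reach is not made up. A row lasts 1/10 s, in which the tool goes at most 50 mm and 8.59 degrees, less where a joint would pass 70% of its speed; a pose out of reach is approached as far as the arm can. A call with a gripper value outside its range is refused whole. "grip" is the finger opening in mm, from 0 to 85.4, set as the call begins (left out, the last holds). The fingers move at their own pace and stop on an object; the grip force is fixed at half the most. Time passes only in rows, so rows that do not move let the fingers close. It gives the time, the measured TCP pose, the force and the opening at its end, in the units of the state.
- sensors.read_state(): the state, without advancing time (a new reading comes with each control period).
- eyes.read_camera(name): name is "scene" or "top" or "wrist"; returns a dict with "pixels" (420x560x3 uint8, red, green, blue), "depth" (420x560 float32, m along the optical axis (not along the pixel's ray), 0 where there is no reading), "intrinsics" (3x3 intrinsics, pixels), "world_to_cam" (4x4, takes a point from world to camera coordinates); the wrist camera has in their place "hand_eye" (4x4, takes a point from camera to tool coordinates, whose origin is the TCP and whose axes are the flange's). Camera axes: x right, y down, z forward; pixel columns grow to the right and rows downward; lengths in m; the calibration is good to about 2 mm. The wrist camera is an equidistant fisheye: a pixel r from the principal point sees the ray r / f radians off the axis. A picture is of the moment at which its call begins: read the wrist's pose just before it.
- manip.close_job(): hands the job in, once; it reports no verdict.
The state is a dict: "t": time; "joint_pos": joint angles; "joint_vel": joint speeds; "joint_efforts": joint torques, N m; "ee_pos": TCP position; "tcp_rot": TCP orientation; "force": force on the tool from outside, world axes, zero at the start; "wrist_torque": the same for the moment, N m; "grip_width": opening from 0.0 (shut) to 1.0 (fully open).
Only numpy, scipy, OpenCV 4.12 (cv2) and the standard library are available. Lean on these libraries where they do the work, as an engineer would, in place of code of your own. Each camera call takes 0.05 s, during which the arm holds its last target.

## Working session

There is one attempt and no reset: what is moved stays moved. The work goes in short steps, Python scripts to look and compute and a tool call to move; the robot and the scene stay as the last step left them, time stands still between calls to the robot, and variables do not carry over. Pictures are saved under pics/ and viewed, and the job is handed in when it is done.

Besides the shell and the picture viewer there is one more tool, called after "Emit:" as name(argument=value, ...) on one line, values as JSON. move_arm: Moves the arm, as the interface text tells. Its arguments: {"type":"object","properties":{"deltas":{"type":"array"},"grip":{"type":"number"}},"required":["deltas"]}

```bash
ls; mkdir -p pics; python3 - <<'E'
from rig import sensors, eyes, manip
import cv2
s=sensors.read_state()
print(s, manip.nose_length)
for n in ["scene","top","wrist"]:
    c=eyes.read_camera(n)
    cv2.imwrite(f"pics/a_{n}.png",c["pixels"][:,:,::-1])
    print(n,c["intrinsics"].round(1).tolist(), (c.get("world_to_cam") if "world_to_cam" in c else c["hand_eye"]).round(3).tolist())
E
```

```text
pics
{'t': 0.0, 'joint_pos': array([-1.34752821,  0.61592818, -0.01259829,  1.42493381,  0.00810225,
        1.10340087, -0.04039801]), 'joint_vel': array([-0.00034519, -0.00041442,  0.00028753,  0.00089269,  0.00064273,
        0.00108017,  0.00014428]), 'joint_efforts': array([-2.97648830e-05, -4.69209909e+01,  2.59295292e-01, -1.71027464e+01,
        9.91753506e-03,  9.58141987e-03, -6.37137873e-06]), 'ee_pos': array([0.16049011, 0.6291367 , 0.25512074]), 'tcp_rot': array([-0.39119549, -3.11686132,  0.00409219]), 'force': array([-0.12516664, -0.26978941,  0.53230794]), 'wrist_torque': array([ 0.06902857, -0.00981479, -0.01921308]), 'grip_width': 1.0013741164370729} 0.025
scene [[387.1, 0.0, 280.8], [0.0, 387.1, 210.9], [0.0, 0.0, 1.0]] [[0.906, -0.424, 0.014, -0.552], [-0.27, -0.602, -0.751, 0.132], [0.326, 0.677, -0.66, 0.771], [0.0, 0.0, 0.0, 1.0]]
top [[458.5, 0.0, 283.3], [0.0, 458.5, 206.4], [0.0, 0.0, 1.0]] [[0.021, -1.0, 0.0, -0.123], [-0.976, -0.021, -0.218, 0.576], [0.218, 0.004, -0.976, 0.853], [0.0, 0.0, 0.0, 1.0]]
wrist [[325.2, 0.0, 277.4], [0.0, 325.2, 209.8], [0.0, 0.0, 1.0]] [[-0.0, -0.945, -0.327, 0.084], [1.0, -0.0, -0.001, -0.001], [0.001, -0.327, 0.945, -0.119], [0.0, 0.0, 0.0, 1.0]]
```

View pics/a_scene.png

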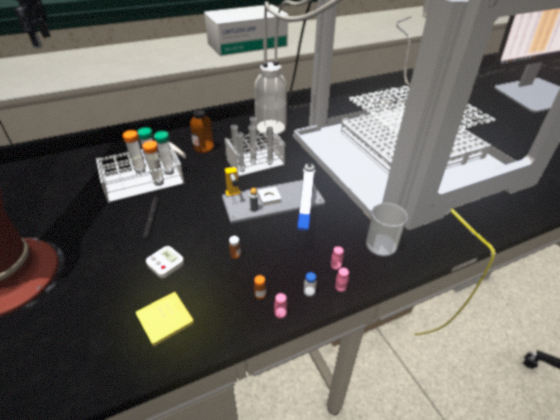

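View pics/a_top.png

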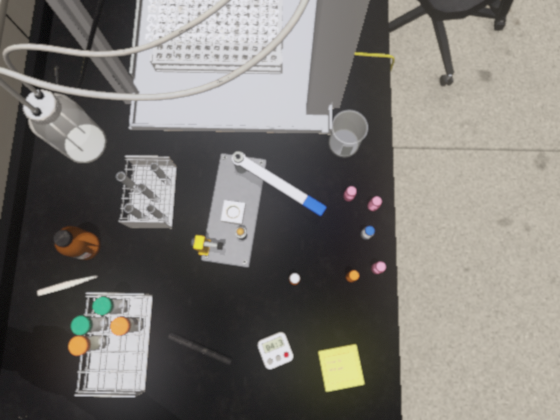

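View pics/a_wrist.png

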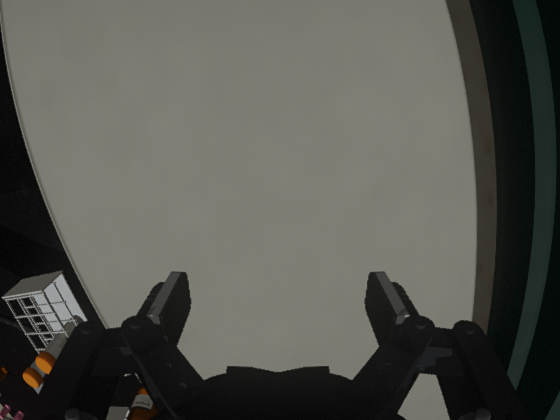

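The scene and top views show the blue-capped vial at top pixel (368,232) among pink look-alikes. The fixture is at about (235,210), with the pivot at (240,158) and the blue sleeve at (314,206). The yellow stop is at (203,244). Next I'll measure these.

```bash
cat > h.py <<'E'
import numpy as np, cv2
from rig import sensors, eyes, manip
from scipy.spatial.transform import Rotation as R
def ray(c,u,v):
    K=c["intrinsics"];T=c["world_to_cam"];Rw=T[:3,:3].T;o=-Rw@T[:3,3]
    return o,Rw@np.array([(u-K[0,2])/K[0,0],(v-K[1,2])/K[1,1],1])
def plane(c,u,v,z):
    o,d=ray(c,u,v); return o+d*(z-o[2])/d[2]
def dep(c,u,v):
    o,d=ray(c,u,v); return o+d*c["depth"][int(round(v)),int(round(u))]
def proj(c,p):
    q=c["world_to_cam"]@np.append(p,1); q=c["intrinsics"]@q[:3]; return q[:2]/q[2]
def blobs(m,amin=8):
    n,l,s,ce=cv2.connectedComponentsWithStats(m.astype(np.uint8))
    return [(s[i,4],ce[i],s[i,:4]) for i in range(1,n) if s[i,4]>=amin],l
E
python3 - <<'E'
from h import *
for n in ["top","scene"]:
    c=eyes.read_camera(n); np.savez(f"cam_{n}.npz",**c)
    hsv=cv2.cvtColor(c["pixels"],cv2.COLOR_RGB2HSV); H,S,V=cv2.split(hsv)
    for name,m in dict(blue=(H>100)&(H<125)&(S>130)&(V>60),pink=(H>155)&(H<176)&(S>60)&(V>90),orange=(H>5)&(H<18)&(S>170)&(V>120),yellow=(H>20)&(H<30)&(S>180)&(V>120)).items():
        for a,ce,b in blobs(m)[0]:
            z=.048 if name!="yellow" else .084
            if b[2]>20 and name=="blue": z=.079
            print(n,name,a,ce.round(1),b.tolist(),"plane",plane(c,*ce,z).round(4),"depth",dep(c,*ce).round(4))
E
python3 - <<'E'
import cv2
im=cv2.imread('pics/a_top.png')[140:300,170:410]
cv2.imwrite('pics/b_top.png',cv2.resize(im,None,fx=3.3,fy=3.3,interpolation=cv2.INTER_CUBIC))
im=cv2.imread('pics/a_scene.png')[150:330,200:400]
cv2.imwrite('pics/b_scene.png',cv2.resize(im,None,fx=3.3,fy=3.3,interpolation=cv2.INTER_CUBIC))
E
```

```text
top blue 271 [314.7 205.7] [303, 196, 24, 20] plane [ 0.5772 -0.1722  0.079 ] depth [ 0.5766 -0.1721  0.0813]
top blue 60 [369.6 229.8] [366, 226, 9, 9] plane [ 0.537  -0.2848  0.048 ] depth [ 0.5367 -0.2845  0.0496]
top pink 108 [349.4 194.1] [344, 186, 13, 15] plane [ 0.6102 -0.2451  0.048 ] depth [ 0.6107 -0.2454  0.046 ]
top pink 120 [373.8 204.1] [368, 196, 15, 15] plane [ 0.5902 -0.2945  0.048 ] depth [ 0.5901 -0.2945  0.0483]
top pink 94 [377.6 267.8] [372, 261, 15, 13] plane [ 0.4611 -0.2992  0.048 ] depth [ 0.4613 -0.2996  0.046 ]
top orange 290 [ 79.4 242.2] [57, 233, 41, 20] plane [0.4995 0.2955 0.048 ] depth [0.4937 0.276  0.0914]
top orange 28 [ 93.6 247.5] [89, 246, 9, 5] plane [0.4896 0.2659 0.048 ] depth [0.4916 0.2727 0.0318]
top orange 28 [349.5 277.8] [347, 271, 8, 11] plane [ 0.4406 -0.2435  0.048 ] depth [ 0.4409 -0.2442  0.0429]
scene blue 197 [303.3 221.8] [297, 214, 14, 17] plane [ 0.594  -0.1465  0.048 ] depth [ 0.5767 -0.176   0.0797]
scene blue 92 [310.5 276.2] [305, 271, 12, 11] plane [ 0.5372 -0.2845  0.048 ] depth [ 0.5367 -0.2853  0.0491]
scene pink 532
[... 277 characters left out ...]
05  0.3736 0.048 ] depth [0.4869 0.2874 0.0946]
scene orange 106 [129.5 135.7] [123, 130, 14, 12] plane [0.3113 0.372  0.048 ] depth [0.3077 0.2308 0.1244]
scene orange 81 [150.  147.5] [143, 141, 14, 12] plane [0.3519 0.2864 0.048 ] depth [0.3432 0.1631 0.1206]
scene orange 50 [208.  145.3] [204, 141, 8, 10] plane [0.4981 0.2337 0.048 ] depth [0.5069 0.2709 0.0248]
scene orange 86 [259. 280.] [254, 275, 11, 11] plane [ 0.4463 -0.253   0.048 ] depth [ 0.4454 -0.2554  0.0512]
scene yellow 151 [229.7 180.3] [225, 167, 14, 28] plane [0.4856 0.012  0.084 ] depth [0.4951 0.0443 0.0591]
scene yellow 23 [484.5 241.7] [480, 237, 10, 10] plane [ 0.8669 -0.3736  0.084 ] depth [ 0.9527 -0.3289  0.0057]
```

View pics/b_top.png

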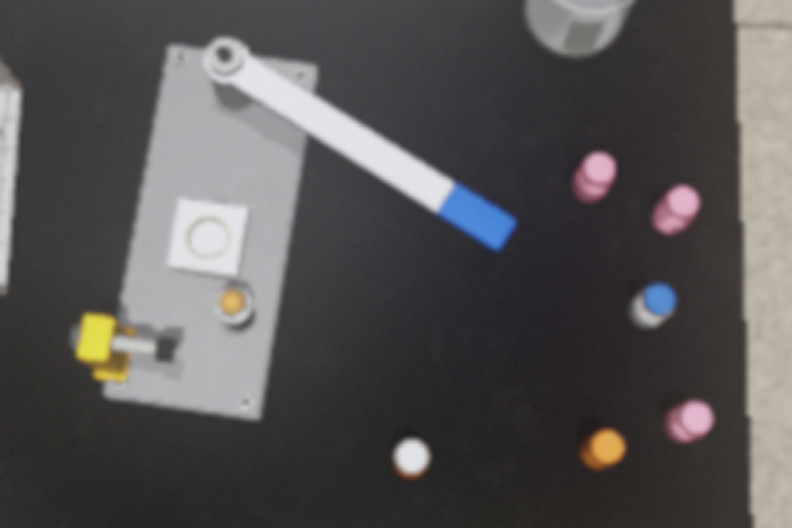

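View pics/b_scene.png

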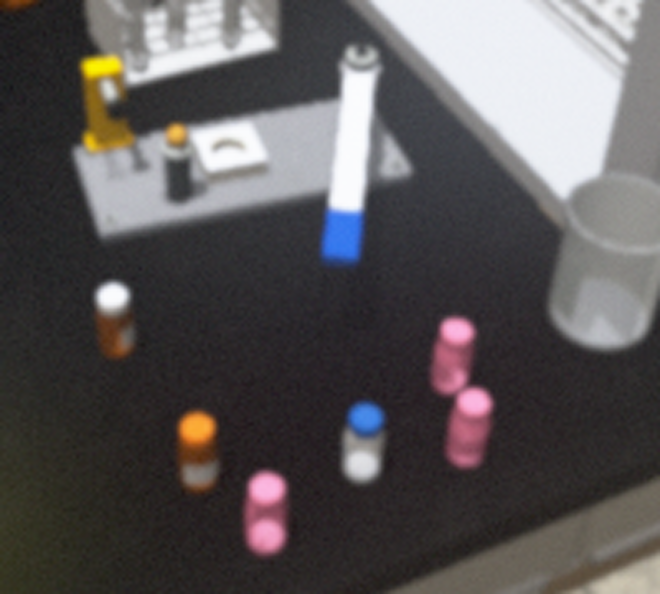

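```bash
python3 - <<'E'
from h import *
c=dict(np.load("cam_top.npz")); s=dict(np.load("cam_scene.npz"))
f=lambda x,y:((x+.5)/3.3-.5+170,(y+.5)/3.3-.5+140)
g=lambda x,y:((x+.5)/3.3-.5+200,(y+.5)/3.3-.5+150)
cor=np.array([plane(c,*f(*p),.012) for p in [(168,45),(317,66),(260,419),(104,397)]]); print(cor.round(4))
print("len",np.linalg.norm(cor[0]-cor[3]),np.linalg.norm(cor[1]-cor[2]),"wid",np.linalg.norm(cor[0]-cor[1]),np.linalg.norm(cor[2]-cor[3]))
ctr=cor.mean(0); ax=(cor[0]+cor[1]-cor[2]-cor[3])[:2]; yaw=np.arctan2(ax[1],ax[0]); print("centre",ctr.round(4),"yaw",yaw)
# block
pix=c["pixels"].astype(int)
cr=pix[140:300,170:410]
H,S,V=cv2.split(cv2.cvtColor(c["pixels"],cv2.COLOR_RGB2HSV))
m=(V>195)&(S<40)
for a,ce,b in blobs(m,30)[0]:
    if 180<ce[0]<340 and 140<ce[1]<290: print(a,ce,b,plane(c,*ce,.026).round(4))
m2=np.zeros(m.shape,np.uint8); bl,l=blobs(m,30)
pk=plane(c,*f(208,237),.024); print("pocket top",pk.round(4))
pk2=plane(s,*g(230,148),.026); print("pocket scene",pk2.round(4))
pv=plane(c,*f(226,56),.091); print("pivot",pv.round(4))
pv=plane(s,*g(361,54),.091); print("pivot scene",pv.round(4))
d=ctr[:2]
Rz=lambda a:np.array([[np.cos(a),-np.sin(a)],[np.sin(a),np.cos(a)]])
for n,p in dict(pocket=(-.01,0),pivot=(.09,0)).items(): print("pred",n,d+Rz(yaw)@p)
print("ball", plane(c,*f(232,301),.073), plane(s,*g(177,131),.073), "pred", d+Rz(yaw)@(.09-.145,-.027))
print("bar end",plane(c,314.7,205.7,.079),plane(s,303.3,221.8,.076))
for p in [(78,318),(85,362),(108,364),(112,315),(97,316)]: print("stop",plane(c,*f(*p),.084))
print("tip face",plane(c,*f(180,347),.074),plane(c,*f(166,347),.074),"pred stopmid",d+Rz(yaw)@(.09-.18,.01))
print("white cap",plane(c,*f(411,456),.048),"orange cap",plane(c,*f(606,447),.048))
E
```

```text
[[ 0.7047  0.0284  0.012 ]
 [ 0.6923 -0.07    0.012 ]
 [ 0.4613 -0.0413  0.012 ]
 [ 0.4729  0.0566  0.012 ]]
len 0.23350264010183208 0.23277515797634063 wid 0.0991659327103531 0.09856562013377355
centre [ 0.5828 -0.0066  0.012 ] yaw -0.12229602235093928
744 [270.72311828 178.3077957 ] [231 154  76  50] [ 0.6466 -0.0824  0.026 ]
446 [232.27130045 211.17713004] [220 200  25  23] [ 0.574  -0.0045  0.026 ]
60 [294.5 278. ] [291 274   8   9] [ 0.4393 -0.1359  0.026 ]
pocket top [ 0.5738 -0.0051  0.024 ]
pocket scene [ 0.5759 -0.006   0.026 ]
pivot [ 0.6712 -0.0188  0.091 ]
pivot scene [ 0.6729 -0.02    0.091 ]
pred pocket [ 0.57289704 -0.00534995]
pred pivot [ 0.67215016 -0.01754909]
ball [ 0.52512901 -0.02681579  0.073     ] [ 0.52696016 -0.02768466  0.073     ] pred [ 0.52493937 -0.02665868]
bar end [ 0.577258   -0.17215981  0.079     ] [ 0.57868126 -0.17275025  0.076     ]
stop [0.51137538 0.0614985  0.084     ]
stop [0.4857265  0.05579712 0.084     ]
stop [0.484845   0.04239841 0.084     ]
stop [0.51355966 0.04177202 0.084     ]
stop [0.51278632 0.05048867 0.084     ]
tip face [0.49696812 0.00249338 0.074     ] [0.496795   0.01071777 0.074     ] pred stopmid [0.49471447 0.01433467]
white cap [ 0.43812429 -0.1347961   0.048     ] orange cap [ 0.44588313 -0.250956    0.048     ]
```

Top-view and scene-view triangulations agree to about 2 mm with the given sizes (plate 233×99 mm, pocket about (0.574,-0.005), vial_2 about (0.537,-0.285)). I'll travel round to the vial, bowing outwards.

Emit:
move_arm(deltas=[[[-36,-25,0,0],[-36,-25,0,0],[-36,-25,0,0],[-36,-25,0,0],[-36,-25,0,0],[-36,-25,0,0],[-36,-25,0,0]]])

```text
t: 0.95
ee_pos: [0.3612, 0.3976, 0.2527]
tcp_rot: [-0.362, -3.115, -0.004]
force: [0.7, 0.4, 0.5]
grip_width: 1.002
```

Emit:
move_arm(deltas=[[[-30,-37,0,0],[-30,-37,0,0],[-30,-37,0,0],[-30,-37,0,0],[-30,-37,0,0],[-30,-37,0,0],[-30,-37,0,0],[-15,-42,0,0],[-15,-42,0,0],[-15,-42,0,0],[-15,-42,0,0],[-15,-42,0,0]]], grip=60)

```text
t: 2.15
ee_pos: [0.5402, -0.1451, 0.2509]
tcp_rot: [0.361, 3.118, 0.011]
force: [0.5, 0.8, -0.5]
grip_width: 0.704
```

```bash
cat >> h.py <<'E'
def wr():
    s=sensors.read_state(); c=eyes.read_camera("wrist")
    T=np.eye(4);T[:3,:3]=R.from_rotvec(s["tcp_rot"]).as_matrix();T[:3,3]=s["ee_pos"]
    c["T"]=T@c["hand_eye"]; return s,c
def wplane(c,u,v,z):
    K=c["intrinsics"];d=np.array([u-K[0,2],v-K[1,2]]);r=np.linalg.norm(d);th=r/K[0,0]
    ray=np.append(d/max(r,1e-9)*np.sin(th),np.cos(th)); w=c["T"][:3,:3]@ray; o=c["T"][:3,3]
    return o+w*(z-o[2])/w[2]
def wproj(c,p):
    q=np.linalg.inv(c["T"])@np.append(p,1); r=np.hypot(q[0],q[1]); th=np.arctan2(r,q[2]); K=c["intrinsics"]
    return np.array([K[0,2],K[1,2]])+K[0,0]*th*q[:2]/r
def todelta(p):
    s=sensors.read_state(); M=R.from_rotvec(s["tcp_rot"]).as_matrix()
    return (M.T@(np.array(p)-s["ee_pos"])*1000).round(1)
E
python3 - <<'E'
from h import *
s,c=wr(); np.savez("w1.npz",**c)
cv2.imwrite("pics/w1.png",c["pixels"][:,:,::-1])
print(s["joint_pos"].round(2))
for p in [(.537,-.2847,.048),(.5737,-.005,.026),(.672,-.018,.091)]: print(wproj(c,p))
E
```

```text
[ 0.17  0.48  0.09  1.7  -0.06  0.96  1.62]
[153.00179835 210.87169973]
[402.74127383 180.79843039]
[419.08118159 284.57920424]
```

View pics/w1.png

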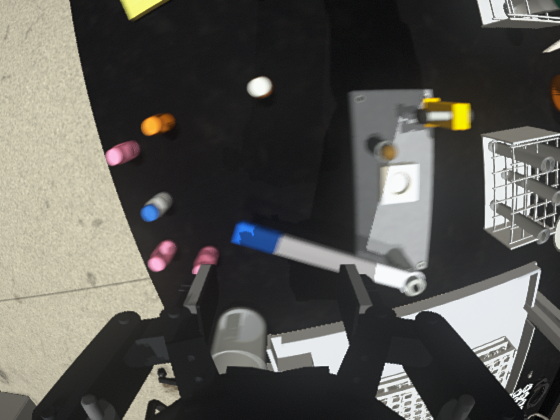

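```bash
python3 - <<'E'
from h import *
c=dict(np.load("w1.npz"))
H,S,V=cv2.split(cv2.cvtColor(c["pixels"],cv2.COLOR_RGB2HSV))
for a,ce,b in blobs((H>100)&(H<125)&(S>130)&(V>60))[0]: print("blue",a,ce,b,wplane(c,*ce,.046).round(4))
for a,ce,b in blobs((V>200)&(S<40),60)[0]:
    if 370<ce[0]<430 and 150<ce[1]<220: print("blk",a,ce,b,wplane(c,*ce,.026).round(4))
im=c["pixels"][150:220,360:450,::-1]; cv2.imwrite("pics/w1c.png",cv2.resize(im,None,fx=8,fy=8,interpolation=cv2.INTER_CUBIC))
E
```

```text
blue 242 [148.9338843  213.02066116] [140 205  18  17] [ 0.5387 -0.2914  0.046 ]
blue 1090 [254.52110092 236.50183486] [230 220  52  34] [ 0.5922 -0.1827  0.046 ]
blk 1334 [401.1964018 183.994003 ] [381 164  39  41] [ 0.5771 -0.0074  0.026 ]
```

View pics/w1c.png

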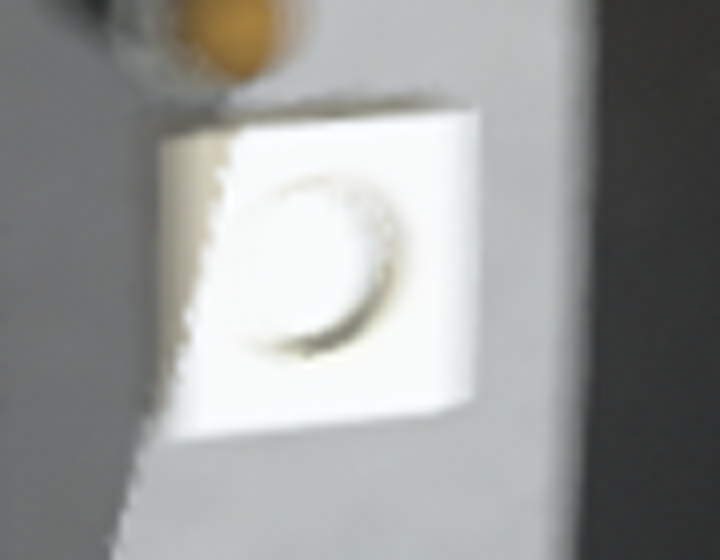

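```bash
python3 - <<'E'
from h import *
print(todelta((.537,-.285,.15)))
c=dict(np.load("w1.npz")); print(wplane(c,400,183.3,.026))
E
```

```text
[ -27.9 -124.5  101.4]
[ 0.57593172 -0.00875537  0.026     ]
```

Emit:
move_arm(deltas=[[[-9,-41,20,-2],[-9,-41,20,-2],[-9,-41,20,-2],[0,0,20,0],[0,0,20,0],[0,0,0,0]]])

```text
t: 2.8
ee_pos: [0.5412, -0.2849, 0.1515]
tcp_rot: [0.225, 3.125, -0.01]
force: [0.0, 0.5, -0.2]
grip_width: 0.702
```

```bash
python3 - <<'E'
from h import *
s,c=wr(); np.savez("w2.npz",**c); print(s["ee_pos"],s["tcp_rot"],s["joint_pos"].round(2),s["grip_width"])
cv2.imwrite("pics/w2.png",c["pixels"][:,:,::-1])
H,S,V=cv2.split(cv2.cvtColor(c["pixels"],cv2.COLOR_RGB2HSV))
for a,ce,b in blobs((H>100)&(H<125)&(S>130)&(V>60))[0]: print("blue",a,ce,b,wplane(c,*ce,.047).round(4))
E
```

```text
[ 0.54120587 -0.2849169   0.151547  ] [ 0.22540031  3.12499263 -0.0103731 ] [ 0.41  0.66  0.06  1.67 -0.05  0.8   1.92] 0.7023803922732751
blue 531 [277.81544256 213.41431262] [265 200  26  27] [ 0.5381 -0.2861  0.047 ]
blue 1544 [436.8134715  258.91839378] [409 236  58  46] [ 0.5979 -0.159   0.047 ]
```

View pics/w2.png

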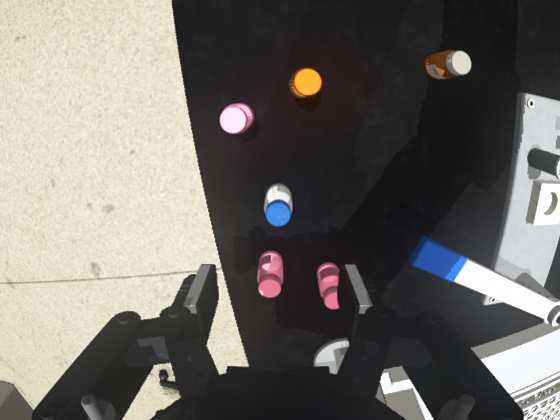

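```bash
python3 - <<'E'
from h import *
print(todelta((.5375,-.285,.04)))
E
```

```text
[  6.2  -0.3 113. ]
```

Emit:
move_arm(deltas=[[[3,0,25,0],[3,0,25,0],[0,0,25,0],[0,0,20,0],[0,0,10,0],[0,0,7,0],[0,0,0,0]]], grip=50)

```text
t: 3.55
ee_pos: [0.5482, -0.2827, 0.0483]
tcp_rot: [0.211, 3.102, -0.018]
force: [-0.2, -0.3, -0.3]
grip_width: 0.589
```

```bash
python3 - <<'E'
from h import *
print(todelta((.5375,-.285,.04)))
s,c=wr(); cv2.imwrite("pics/w3.png",c["pixels"][:,:,::-1])
E
```

```text
[10.5 -3.7  8. ]
```

View pics/w3.png

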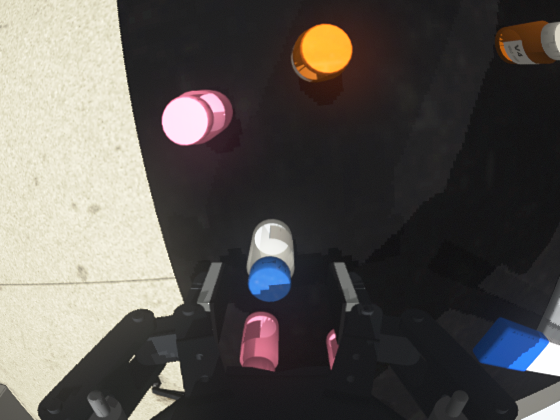

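Emit:
move_arm(deltas=[[[3,-1,2,0],[3,-1,2,0],[3,-1,2,0],[2,-1,2,0],[0,0,0,0]]])

```text
t: 4.1
ee_pos: [0.538, -0.287, 0.0434]
tcp_rot: [0.211, 3.096, -0.023]
force: [-0.3, 0.2, 0.8]
grip_width: 0.587
```

```bash
cat >> h.py <<'E'
def st():
    s=sensors.read_state(); M=R.from_rotvec(s["tcp_rot"]).as_matrix()
    print("t",s["t"],"p",s["ee_pos"].round(4),"z",M[:,2].round(3),"yaw_y",np.degrees(np.arctan2(-M[0,1],M[1,1])).round(1),"q",s["joint_pos"].round(2),"F",s["force"].round(1),"g",round(s["grip_width"]*85.4,1)); return s
E
python3 - <<'E'
from h import *
st();print(todelta((.5375,-.285,.04)))
E
```

```text
t 4.1 p [ 0.538  -0.287   0.0434] z [ 0.037 -0.017 -0.999] yaw_y -7.8 q [ 0.43  0.81  0.04  1.77 -0.06  0.53  1.94] F [-0.3  0.2  0.8] g 50.1
[0.9 1.9 3.4]
```

Emit:
move_arm(deltas=[[[0,1,2,0],[0,1,1.5,0],[0,0,0,0]]])

```text
t: 4.4
ee_pos: [0.5385, -0.285, 0.0396]
tcp_rot: [0.212, 3.095, -0.023]
force: [0.8, 0.5, -1.1]
grip_width: 0.584
```

Emit:
move_arm(deltas=[[[0,0,0,0],[0,0,0,0],[0,0,0,0],[0,0,0,0],[0,0,0,0],[0,0,0,0]]], grip=15)

```text
t: 5.0
ee_pos: [0.5391, -0.2849, 0.0398]
tcp_rot: [0.211, 3.095, -0.023]
force: [0.6, 0.6, 0.7]
grip_width: 0.241
```

```bash
python3 - <<'E'
from h import *
s,c=wr(); cv2.imwrite("pics/w4.png",c["pixels"][:,:,::-1]); st()
E
```

```text
t 5.05 p [ 0.5391 -0.2848  0.0398] z [ 0.038 -0.017 -0.999] yaw_y -7.8 q [ 0.43  0.81  0.04  1.77 -0.06  0.52  1.94] F [-0.6  0.1 -0.3] g 20.6
```

View pics/w4.png

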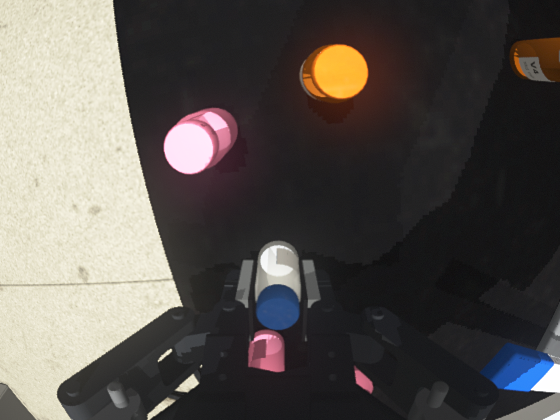

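```bash
python3 - <<'E'
from h import *
s,c=wr()
H,S,V=cv2.split(cv2.cvtColor(c["pixels"],cv2.COLOR_RGB2HSV))
for a,ce,b in blobs((H>100)&(H<125)&(S>130)&(V>30))[0]: print("blue",a,ce,b,wplane(c,*ce,.047).round(4))
print(todelta((.539,-.285,.15)))
E
```

```text
blue 1558 [277.47175866 307.5       ] [256 285  44  45] [ 0.5368 -0.2856  0.047 ]
blue 2338 [516.66253208 367.69332763] [480 343  74  49] [ 0.6235 -0.1397  0.047 ]
[  -4.4   -1.5 -110.1]
```

Emit:
move_arm(deltas=[[[0,0,-8,0],[-1,0,-14,0],[-1,0,-15,0],[-1,0,-15,0],[-1,0,-15,0],[0,0,-15,0],[0,0,-14,0],[0,0,-10,0],[0,0,-5,0]]])

```text
t: 6.0
ee_pos: [0.5391, -0.2836, 0.1628]
tcp_rot: [0.211, 3.091, -0.025]
force: [-0.1, 0.9, 0.5]
grip_width: 0.237
```

```bash
python3 - <<'E'
from h import *
st();print(todelta((.576,-.0045,.15)))
E
```

```text
t 6.0 p [ 0.5391 -0.2836  0.1628] z [ 0.042 -0.019 -0.999] yaw_y -7.8 q [ 0.41  0.63  0.06  1.7  -0.05  0.77  1.93] F [-0.1  0.9  0.5] g 20.3
[  1.8 281.7   8.9]
```

Gripped (20.3 mm opening). Next I'll carry it across at height to above the pocket.

Emit:
move_arm(deltas=[[[0,20,0,0],[0,35,0,0],[0,40,0,0],[0,40,0,0],[0,40,0,0],[0,40,0,0],[0,35,0,0],[0,20,0,0],[0,8,0,0],[0,0,0,0]]])

```text
t: 7.0
ee_pos: [0.5784, -0.001, 0.1598]
tcp_rot: [0.218, 3.089, -0.031]
force: [-0.8, 0.6, -0.6]
grip_width: 0.236
```

```bash
python3 - <<'E'
from h import *
st();print(todelta((.576,-.0045,.10)))
s,c=wr(); cv2.imwrite("pics/w5.png",c["pixels"][:,:,::-1])
print(wproj(c,(.574,-.005,.026)))
E
```

```text
t 7.0 p [ 0.5784 -0.001   0.1598] z [ 0.043 -0.023 -0.999] yaw_y -8.1 q [-0.12  0.6   0.11  1.79 -0.06  0.72  1.44] F [-0.8  0.6 -0.6] g 20.1
[ 4.6 -2.9 59.7]
[276.03491577 194.19212561]
```

View pics/w5.png

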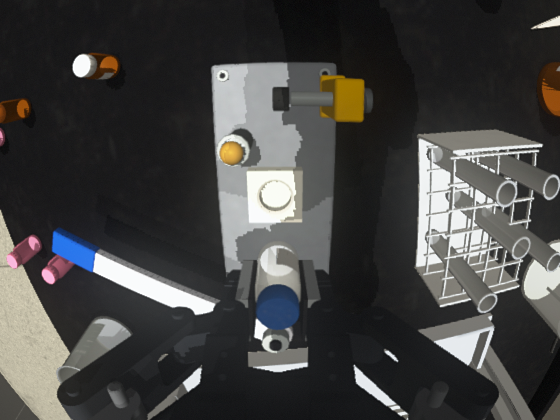

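```bash
python3 - <<'E'
from h import *
s,c=wr(); np.savez("w5.npz",**c)
im=c["pixels"][155:235,235:320,::-1]; cv2.imwrite("pics/w5c.png",cv2.resize(im,None,fx=9,fy=7.5/7.5*7,interpolation=cv2.INTER_CUBIC))
H,S,V=cv2.split(cv2.cvtColor(c["pixels"],cv2.COLOR_RGB2HSV))
m=(V>170)&(S<60)
for a,ce,b in blobs(m,200)[0]: 
    if 240<ce[0]<310 and 160<ce[1]<230: print("blk",a,ce,b,wplane(c,*ce,.026).round(4))
E
```

```text
blk 3855 [257.99792477 204.93125811] [221 170  82  91] [ 0.581  -0.0222  0.026 ]
```

View pics/w5c.png

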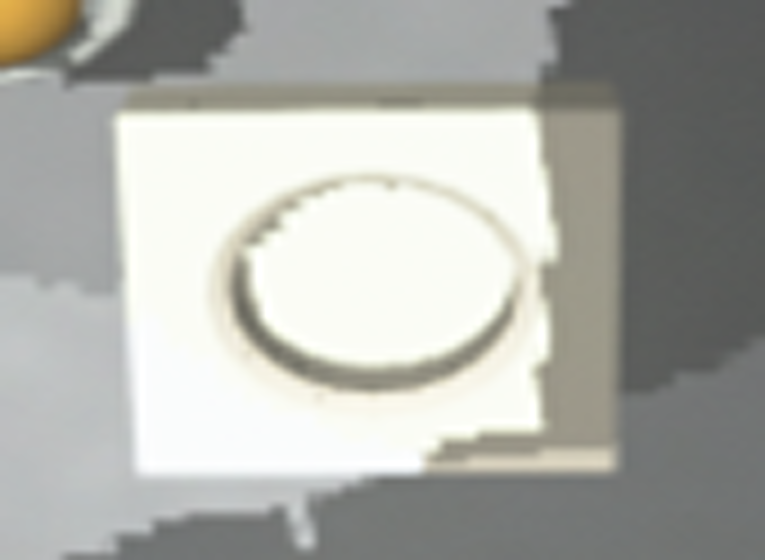

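```bash
python3 - <<'E'
from h import *
c=dict(np.load("w5.npz"))
print(wplane(c,276.3,195.7,.026), wplane(c,276.0,196.1,.026))
H,S,V=cv2.split(cv2.cvtColor(c["pixels"],cv2.COLOR_RGB2HSV))
s=st()
for a,ce,b in blobs((H>100)&(H<125)&(S>130)&(V>30))[0]: print("blue",a,ce,b,wplane(c,*ce,s["ee_pos"][2]+.0075).round(4))
print(wproj(c,s["ee_pos"]+[-.002,-.0007,-.04]))
im=c["pixels"][230:350,200:350,::-1]; cv2.imwrite("pics/w5d.png",cv2.resize(im,None,fx=5,fy=5,interpolation=cv2.INTER_CUBIC))
# block corners -> size, yaw
f=lambda x,y:(235+(x+.5)/9-.5,155+(y+.5)/7-.5)
P=np.array([wplane(c,*f(*p),.026) for p in [(116,113),(622,110),(618,468),(135,472)]]);print(P.round(4),P.mean(0))
E
```

```text
[ 0.57517247 -0.00615264  0.026     ] [ 0.57547896 -0.00644294  0.026     ]
t 7.1 p [ 0.5782 -0.0036  0.1599] z [ 0.043 -0.025 -0.999] yaw_y -8.3 q [-0.12  0.6   0.11  1.79 -0.06  0.72  1.44] F [ 0.  -0.3 -1. ] g 20.4
blue 1208 [ 74.53228477 248.66059603] [ 53 228  47  45] [ 0.5383 -0.0882  0.1674]
blue 1454 [277.77441541 307.70701513] [256 286  44  43] [ 0.5758 -0.0026  0.1674]
[276.37406323 253.81703216]
[[ 0.5512 -0.0258  0.026 ]
 [ 0.557   0.0183  0.026 ]
 [ 0.6007  0.0129  0.026 ]
 [ 0.5952 -0.0318  0.026 ]] [ 0.57605034 -0.00659291  0.026     ]
```

View pics/w5d.png

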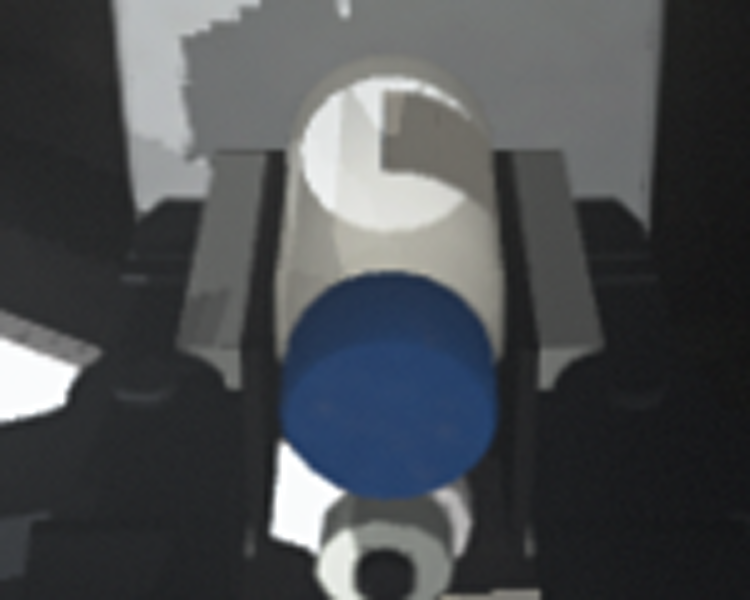

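```bash
python3 - <<'E'
from h import *
st();print(todelta((.5763,-.0052,.075)))
E
```

```text
t 7.1 p [ 0.5782 -0.0036  0.1599] z [ 0.043 -0.025 -0.999] yaw_y -8.3 q [-0.12  0.6   0.11  1.79 -0.06  0.72  1.44] F [ 0.  -0.3 -1. ] g 20.4
[ 5.6 -0.4 84.8]
```

Emit:
move_arm(deltas=[[[0,0,8,0],[1,0,12,0],[1,0,14,0],[1,0,14,0],[1,0,12,0],[1,0,10,0],[1,0,8,0],[0,0,3,0],[0,0,0,0],[0,0,0,0]]])

```text
t: 8.1
ee_pos: [0.5738, -0.017, 0.0711]
tcp_rot: [0.25, 3.089, -0.043]
force: [-0.6, -0.2, -0.4]
grip_width: 0.239
```

```bash
python3 - <<'E'
from h import *
s,c=wr(); cv2.imwrite("pics/w6.png",c["pixels"][:,:,::-1])
st();print(todelta((.5763,-.0052,.075)))
sc=eyes.read_camera("scene"); cv2.imwrite("pics/s6.png",cv2.resize(sc["pixels"][140:240,210:340,::-1],None,fx=6,fy=6,interpolation=cv2.INTER_CUBIC))
E
```

```text
t 8.15 p [ 0.5738 -0.017   0.0712] z [ 0.04  -0.031 -0.999] yaw_y -9.3 q [-0.09  0.73  0.1   1.86 -0.07  0.52  1.45] F [-0.4 -0.  -0.8] g 20.3
[-0.7 11.9 -4.1]
```

View pics/w6.png

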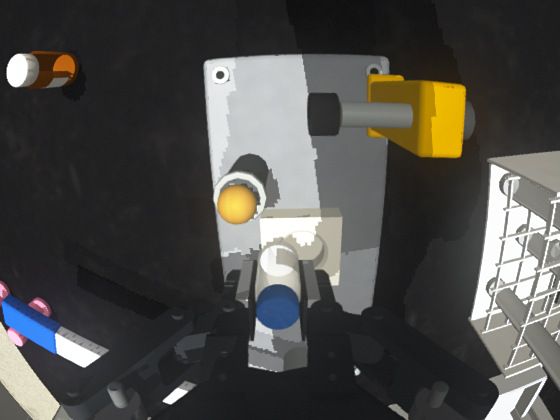

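View pics/s6.png

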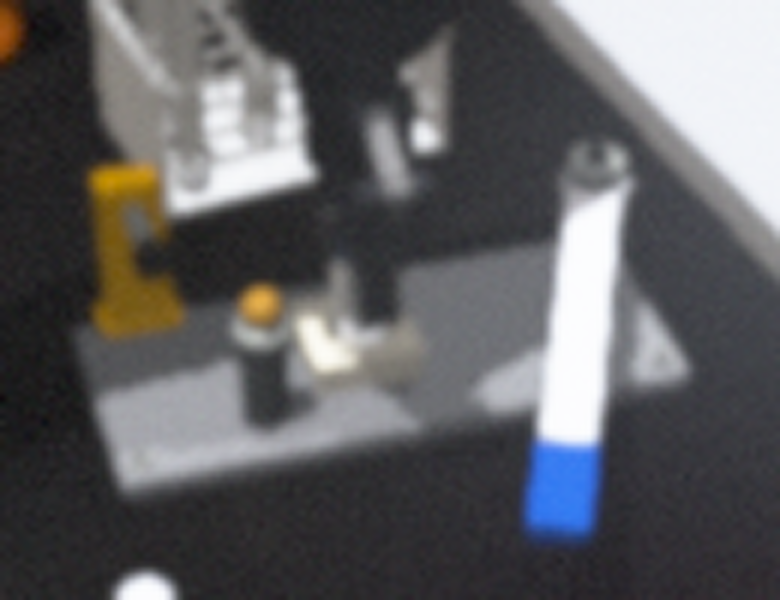

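Emit:
move_arm(deltas=[[[0,3,-1,0],[0,3,-1,0],[0,3,0,0],[0,2,0,0],[0,0,0,0],[0,0,0,0]]])

```text
t: 8.8
ee_pos: [0.577, -0.0039, 0.0749]
tcp_rot: [0.247, 3.085, -0.042]
force: [-1.0, 0.2, -0.5]
grip_width: 0.237
```

```bash
python3 - <<'E'
from h import *
st();print(todelta((.5763,-.0052,.068)))
E
```

```text
t 8.8 p [ 0.577  -0.0039  0.0749] z [ 0.044 -0.03  -0.999] yaw_y -9.2 q [-0.11  0.72  0.1   1.85 -0.07  0.53  1.44] F [-1.   0.2 -0.5] g 20.2
[ 0.8 -1.2  6.9]
```

Emit:
move_arm(deltas=[[[0,-0.5,1.5,0],[0,-0.5,1.5,0],[0,0,1,0],[0,0,0,0]]])

```text
t: 9.2
ee_pos: [0.5767, -0.0057, 0.0704]
tcp_rot: [0.248, 3.086, -0.042]
force: [-0.0, -0.3, -0.1]
grip_width: 0.24
```

```bash
python3 - <<'E'
from h import *
s,c=wr(); np.savez("w7.npz",**c);st();print(todelta((.5763,-.0052,.068)))
cv2.imwrite("pics/w7.png",cv2.resize(c["pixels"][190:350,200:360,::-1],None,fx=4,fy=3.7,interpolation=cv2.INTER_CUBIC))
E
```

```text
t 9.25 p [ 0.5767 -0.0057  0.0704] z [ 0.043 -0.031 -0.999] yaw_y -9.2 q [-0.11  0.73  0.1   1.85 -0.07  0.52  1.44] F [ 0.7 -0.1 -0.3] g 20.1
[0.6 0.5 2.4]
```

View pics/w7.png

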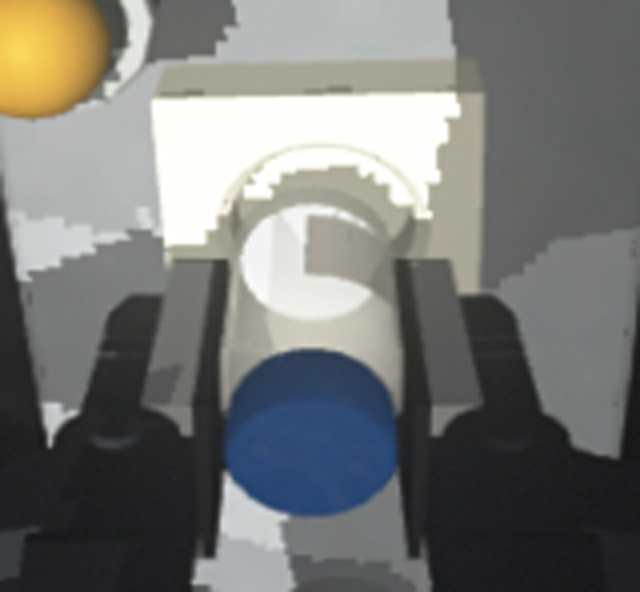

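```bash
python3 - <<'E'
from h import *
c=dict(np.load("w7.npz"))
f=lambda x,y:(200+(x+.5)/4-.5,190+(y+.5)/3.7-.5)
X=c["T"][:3,:3]
fx=np.array([np.cos(-.122),np.sin(-.122),0])
a=wplane(c,*f(325,142),.026); print("ring front",a,"-> centre",a+.015*fx)
b=wplane(c,*f(314,188),.0306); print("vial front",b,"-> centre",b+.011*fx)
l=wplane(c,*f(218,205),.026);r=wplane(c,*f(432,205),.026);print(l,r,(l+r)/2)
E
```

```text
ring front [ 0.56175585 -0.00367234  0.026     ] -> centre [ 0.57664436 -0.0054978   0.026     ]
vial front [ 0.56666697 -0.00586776  0.0306    ] -> centre [ 0.57758521 -0.00720644  0.0306    ]
[ 0.5698726 -0.0199966  0.026    ] [0.57428955 0.00934326 0.026     ] [ 0.57208107 -0.00532667  0.026     ]
```

Emit:
move_arm(deltas=[[[0.6,0.8,0,0],[0.6,0.7,0,0],[0,0,1,0],[0,0,1.5,0],[0,0,1.5,0],[0,0,1.5,0],[0,0,0,0]]])

```text
t: 9.95
ee_pos: [0.576, -0.0041, 0.0644]
tcp_rot: [0.248, 3.086, -0.042]
force: [0.4, 0.6, -0.1]
grip_width: 0.238
```

```bash
python3 - <<'E'
from h import *
s,c=wr(); st()
cv2.imwrite("pics/w8.png",cv2.resize(c["pixels"][190:350,200:360,::-1],None,fx=4,fy=3.7,interpolation=cv2.INTER_CUBIC))
E
```

```text
t 10.0 p [ 0.5761 -0.0041  0.0645] z [ 0.043 -0.031 -0.999] yaw_y -9.2 q [-0.11  0.74  0.1   1.86 -0.07  0.5   1.44] F [ 0.1 -0.3 -0.2] g 20.3
```

View pics/w8.png

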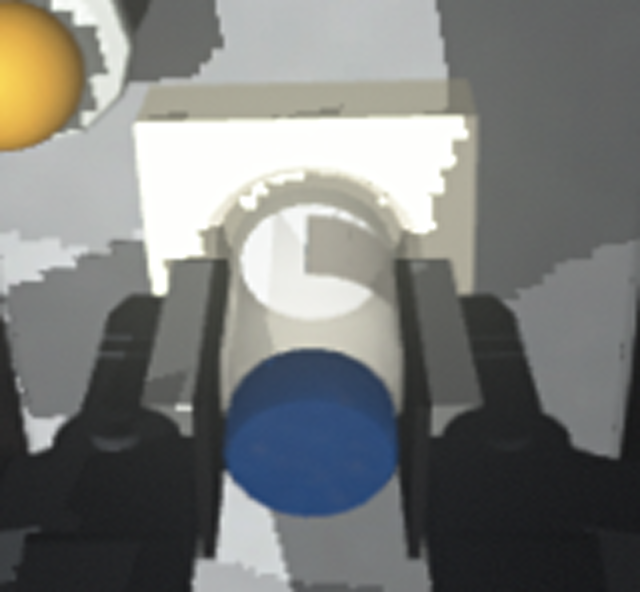

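Centred within the ring, and the vial bottom is entering the mouth with no contact force. I'll keep lowering it.

Emit:
move_arm(deltas=[[[0,0,1.5,0],[0,0,1.5,0],[0,0,1.5,0],[0,0,1.5,0],[0,0,0,0]]])

```text
t: 10.5
ee_pos: [0.5764, -0.0043, 0.058]
tcp_rot: [0.248, 3.085, -0.042]
force: [-1.1, -0.7, 0.5]
grip_width: 0.236
```

```bash
python3 - <<'E'
from h import *
st()
E
```

```text
t 10.5 p [ 0.5764 -0.0043  0.058 ] z [ 0.044 -0.031 -0.999] yaw_y -9.2 q [-0.11  0.75  0.1   1.86 -0.08  0.49  1.44] F [-1.1 -0.7  0.5] g 20.2
```

Emit:
move_arm(deltas=[[[0,0,1,0],[0,0,1,0],[0,0,1,0],[0,0,0,0]]])

```text
t: 10.9
ee_pos: [0.5766, -0.0045, 0.0547]
tcp_rot: [0.249, 3.085, -0.042]
force: [-0.4, -0.0, -0.1]
grip_width: 0.238
```

Emit:
move_arm(deltas=[[[0,0,1,0],[0,0,0.5,0],[0,0,0,0]]])

```text
t: 11.2
ee_pos: [0.5768, -0.0045, 0.0539]
tcp_rot: [0.249, 3.085, -0.042]
force: [0.3, -0.9, 0.2]
grip_width: 0.236
```

Emit:
move_arm(deltas=[[[0,0,1,0],[0,0,0.5,0],[0,0,0,0]]])

```text
t: 11.5
ee_pos: [0.577, -0.0045, 0.0539]
tcp_rot: [0.249, 3.084, -0.042]
force: [-0.6, -0.6, -0.5]
grip_width: 0.24
```

The height stays at 0.0539, which is the expected seat height, so the vial is on the pocket floor. Releasing.

Emit:
move_arm(deltas=[[[0,0,0,0],[0,0,0,0],[0,0,0,0],[0,0,0,0],[0,0,0,0]]], grip=45)

```text
t: 12.0
ee_pos: [0.577, -0.0045, 0.053]
tcp_rot: [0.249, 3.084, -0.042]
force: [-0.3, 0.2, -0.3]
grip_width: 0.527
```

```bash
python3 - <<'E'
from h import *
s,c=wr(); st()
cv2.imwrite("pics/w9.png",cv2.resize(c["pixels"][190:350,200:360,::-1],None,fx=4,fy=3.7,interpolation=cv2.INTER_CUBIC))
E
```

```text
t 12.05 p [ 0.577  -0.0045  0.0529] z [ 0.044 -0.031 -0.999] yaw_y -9.2 q [-0.11  0.76  0.1   1.86 -0.08  0.48  1.44] F [ 0.1 -0.1  0.9] g 45.2
```

View pics/w9.png

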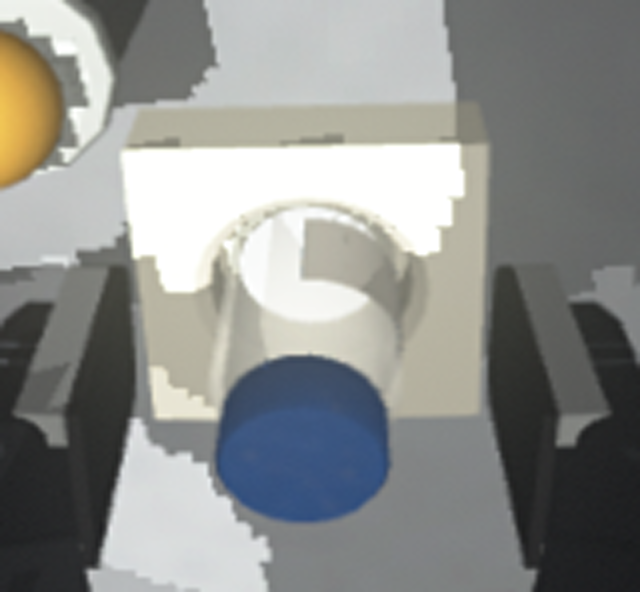

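Emit:
move_arm(deltas=[[[0,0,-5,0],[0,0,-12,0],[0,0,-20,0],[0,0,-25,0],[0,0,-25,0],[0,0,-20,0],[0,0,-10,0],[0,0,0,0]]])

```text
t: 12.85
ee_pos: [0.5717, -0.0008, 0.1793]
tcp_rot: [0.249, 3.081, -0.041]
force: [-0.1, 0.3, -0.5]
grip_width: 0.529
```

```bash
python3 - <<'E'
from h import *
s,c=wr(); np.savez("w10.npz",**c); st()
print(todelta((.6098,-.1913,.17)))
cv2.imwrite("pics/w10.png",c["pixels"][:,:,::-1])
H,S,V=cv2.split(cv2.cvtColor(c["pixels"],cv2.COLOR_RGB2HSV))
for a,ce,b in blobs((H>100)&(H<125)&(S>130)&(V>30))[0]: print("blue",a,ce,b,wplane(c,*ce,.06).round(4),wplane(c,*ce,.079).round(4))
t=eyes.read_camera("top"); np.savez("t10.npz",**t); cv2.imwrite("pics/t10.png",cv2.resize(t["pixels"][100:300,170:410,::-1],None,fx=3.3,fy=3,interpolation=cv2.INTER_CUBIC))
E
```

```text
t 12.9 p [ 0.5714 -0.0008  0.1785] z [ 0.046 -0.03  -0.998] yaw_y -9.3 q [-0.14  0.57  0.13  1.79 -0.06  0.74  1.42] F [-0.5  0.2  0.3] g 44.8
[ -67.9 -181.6   16.1]
blue 408 [276.20588235 210.84803922] [266 199  22  24] [ 0.5766 -0.0065  0.06  ] [ 0.569  -0.0048  0.079 ]
blue 1080 [ 89.84907407 247.10648148] [ 69 228  45  41] [ 0.5864 -0.1867  0.06  ] [ 0.5781 -0.1703  0.079 ]
```

View pics/w10.png

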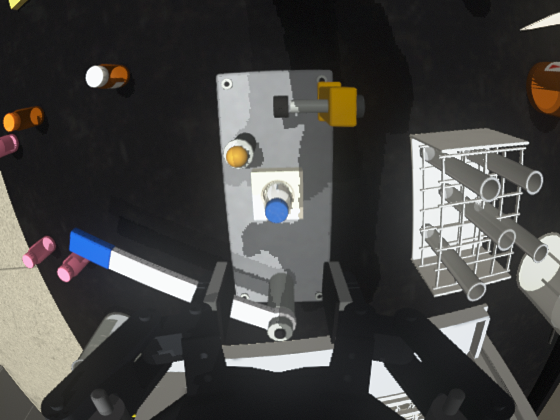

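View pics/t10.png

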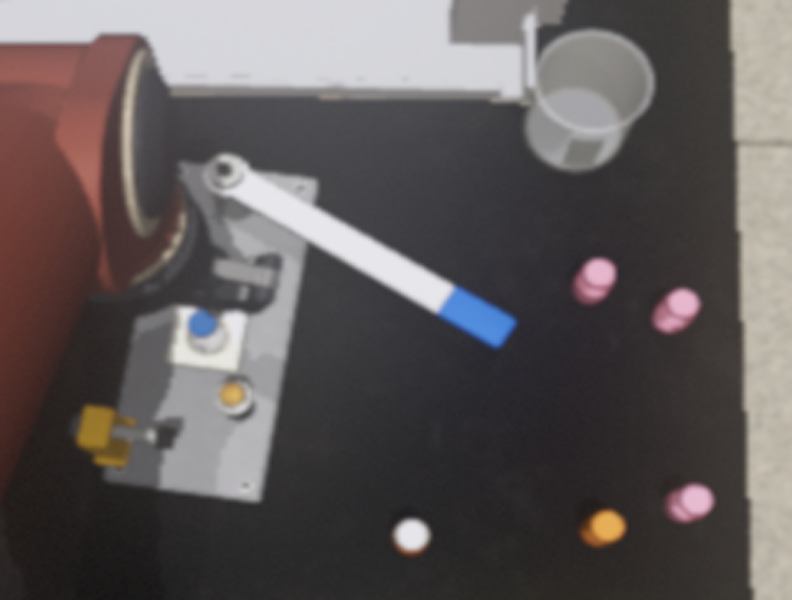

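Emit:
move_arm(deltas=[[[-8,-20,0,0],[-12,-35,0,0],[-13,-40,0,0],[-13,-40,0,0],[-12,-30,0,0],[-8,-14,0,0],[0,0,0,7.4],[0,0,0,7.4],[0,0,0,7.4],[0,0,0,0]]], grip=0)

```text
t: 13.95
ee_pos: [0.6006, -0.194, 0.1662]
tcp_rot: [0.865, 3.0, -0.031]
force: [-0.3, 0.1, -0.2]
grip_width: 0.001
```

```bash
python3 - <<'E'
from h import *
s,c=wr(); st()
print(todelta((.6098,-.1913,.08)))
cv2.imwrite("pics/w11.png",c["pixels"][:,:,::-1])
c=dict(np.load("w10.npz"))
for u in (272,274,276): print("tip",wplane(c,u,106,.076))
P=np.array([.672,-.0178]); y=-.122
print("mid stop pt", P+np.array([[np.cos(y),-np.sin(y)],[np.sin(y),np.cos(y)]])@[-.18,.011])
E
```

```text
t 14.0 p [ 0.6004 -0.1939  0.1661] z [ 0.012 -0.024 -1.   ] yaw_y -32.0 q [ 0.14  0.68  0.22  1.61 -0.15  0.85  1.42] F [0.4 0.7 0.5] g 0.3
[-4.6  8.4 86.1]
tip [0.49604074 0.00431548 0.076     ]
tip [0.4962555 0.0056189 0.076    ]
tip [0.49646846 0.00692208 0.076     ]
mid stop pt [0.49467657 0.0150238 ]
```

View pics/w11.png

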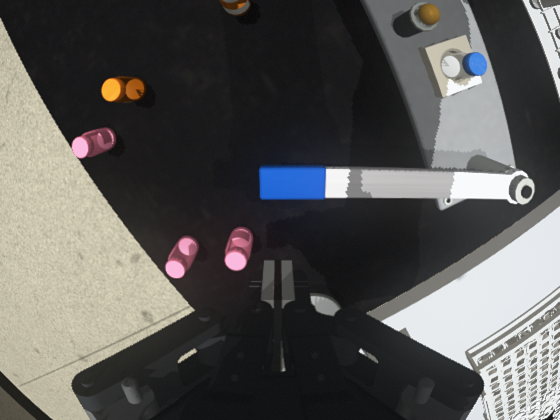

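Emit:
move_arm(deltas=[[[0,0,8,0],[-1,2,12,0],[-1,2,14,0],[-1,2,14,0],[-1,2,12,0],[-1,0,10,0],[0,0,6,0],[0,0,3,0],[0,0,0,0]]])

```text
t: 14.9
ee_pos: [0.6089, -0.1899, 0.0763]
tcp_rot: [0.852, 3.012, -0.029]
force: [0.3, -0.5, 0.9]
grip_width: -0.001
```

```bash
python3 - <<'E'
from h import *
st()
print(todelta((.6098,-.1913,.084)))
E
```

```text
t 14.9 p [ 0.6089 -0.1899  0.0763] z [ 0.006 -0.021 -1.   ] yaw_y -31.6 q [ 0.15  0.8   0.18  1.65 -0.18  0.7   1.44] F [ 0.3 -0.5  0.9] g -0.1
[-1.6 -0.8 -7.7]
```

Emit:
move_arm(deltas=[[[0,0,-3,0],[0,0,-3,0],[4,0,-1,0],[5,0,0,0],[3,0,0,0],[2,0,0,0],[1,0,0,0]]])

```text
t: 15.6
ee_pos: [0.5967, -0.1823, 0.0867]
tcp_rot: [0.85, 3.005, -0.03]
force: [0.4, -0.8, -0.9]
grip_width: -0.002
```

```bash
cat >> h.py <<'E'
P=np.array([.672,-.0178]); FY=-.122
def bar():
    s=st(); M=R.from_rotvec(s["tcp_rot"]).as_matrix()
    d=s["ee_pos"][:2]-P; c_,s_=np.cos(-FY),np.sin(-FY); f=np.array([c_*d[0]-s_*d[1],s_*d[0]+c_*d[1]])
    tx=np.arctan2(M[1,0],M[0,0])-FY  # push dir angle in fixture frame; ideal = pi/2+theta
    th=tx-np.pi/2
    b=np.array([-np.cos(th),-np.sin(th)]); p=np.array([-np.sin(th),np.cos(th)])
    print("tool th %.3f  along %.1f behind %.1f mm | fixture xy %s  Fpush %.1f"%(th,f@b*1000,-f@p*1000,(f*1000).round(1),-(s["force"]@M[:,0])))
E
python3 - <<'E'
from h import *
bar(); s,c=wr(); cv2.imwrite("pics/w12.png",c["pixels"][:,:,::-1])
E
```

```text
t 15.6 p [ 0.5967 -0.1823  0.0867] z [ 0.013 -0.024 -1.   ] yaw_y -31.6 q [ 0.14  0.77  0.19  1.69 -0.18  0.68  1.43] F [ 0.4 -0.8 -0.9] g -0.2
tool th 1.141  along 179.6 behind 22.1 mm | fixture xy [ -54.7 -172.5]  Fpush 0.8
```

View pics/w12.png

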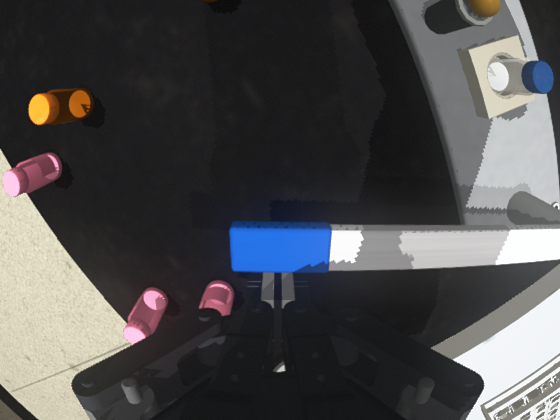

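Emit:
move_arm(deltas=[[[4,0,0,0],[7,-0.6,0,2],[9,-0.8,0,3],[9,-0.8,0,3],[9,-0.8,0,3]]])

```text
t: 16.15
ee_pos: [0.5647, -0.1631, 0.0866]
tcp_rot: [1.151, 2.894, -0.026]
force: [1.0, -0.4, 1.0]
grip_width: 0.003
```

```bash
python3 - <<'E'
from h import *
bar()
E
```

```text
t 16.15 p [ 0.5647 -0.1631  0.0866] z [ 0.019 -0.025 -0.999] yaw_y -43.4 q [ 0.09  0.73  0.24  1.8  -0.25  0.61  1.28] F [ 1.  -0.4  1. ] g 0.2
tool th 0.935  along 179.3 behind 21.8 mm | fixture xy [ -88.8 -157.3]  Fpush 1.0
```

Emit:
move_arm(deltas=[[[9.4,-0.8,0,3],[9.4,-0.8,0,3],[9.4,-0.8,0,3],[9.4,-0.8,0,3],[9.4,-0.8,0,3],[9.4,-0.8,0,3],[7,-0.6,0,2.2],[4,-0.4,0,1.3]]])

```text
t: 16.95
ee_pos: [0.5175, -0.1107, 0.0866]
tcp_rot: [1.705, 2.596, -0.014]
force: [1.0, -0.6, -0.4]
grip_width: 0.003
```

```bash
python3 - <<'E'
from h import *
bar(); s,c=wr(); cv2.imwrite("pics/w13.png",c["pixels"][:,:,::-1])
E
```

```text
t 16.95 p [ 0.5175 -0.1107  0.0866] z [ 0.025 -0.028 -0.999] yaw_y -66.6 q [-0.07  0.68  0.34  1.97 -0.4   0.52  0.96] F [ 1.  -0.6 -0.4] g 0.3
tool th 0.530  along 178.7 behind 23.9 mm | fixture xy [-142.1 -111. ]  Fpush 0.9
```

View pics/w13.png

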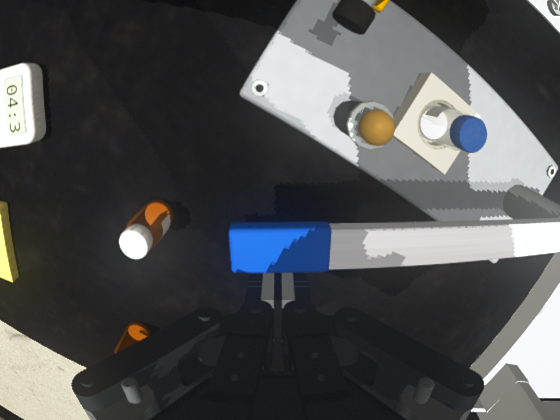

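Emit:
move_arm(deltas=[[[6,-0.5,0,1.9],[6,-0.5,0,1.9],[6,-0.5,0,1.9],[5,-0.4,0,1.6],[3,-0.3,0,1],[2,0,0,0.6]]])

```text
t: 17.6
ee_pos: [0.5047, -0.0851, 0.086]
tcp_rot: [1.914, 2.443, -0.012]
force: [0.1, -0.6, 1.0]
grip_width: -0.003
```

```bash
python3 - <<'E'
from h import *
bar()
E
```

```text
t 17.6 p [ 0.5047 -0.0851  0.086 ] z [ 0.025 -0.029 -0.999] yaw_y -76.1 q [-0.15  0.68  0.39  2.02 -0.47  0.5   0.81] F [ 0.1 -0.6  1. ] g -0.2
tool th 0.363  along 178.5 behind 25.4 mm | fixture xy [-157.9  -87.2]  Fpush 0.7
```

Emit:
move_arm(deltas=[[[3,0,0,0.6],[3,0,0,0.6],[3,-0.2,0,0.7],[3,-0.2,0,0.7],[3,-0.2,0,0.7],[2,0,0,0.6]]])

```text
t: 18.2
ee_pos: [0.4996, -0.0682, 0.0852]
tcp_rot: [2.005, 2.37, -0.012]
force: [-0.6, -2.7, 2.1]
grip_width: -0.0
```

```bash
python3 - <<'E'
from h import *
bar()
E
```

```text
t 18.2 p [ 0.4996 -0.0682  0.0852] z [ 0.024 -0.03  -0.999] yaw_y -80.4 q [-0.19  0.67  0.41  2.04 -0.5   0.49  0.74] F [-0.6 -2.7  2.1] g -0.0
tool th 0.288  along 178.4 behind 21.1 mm | fixture xy [-165.  -71.]  Fpush 2.7
```

Emit:
move_arm(deltas=[[[2,0,0,0.6],[2,-0.1,0,0.6],[2,-0.1,0,0.6],[2,-0.1,0,0.6]]])

```text
t: 18.6
ee_pos: [0.4988, -0.0672, 0.0855]
tcp_rot: [2.057, 2.309, -0.019]
force: [0.2, -4.9, -0.1]
grip_width: 0.0
```

```bash
python3 - <<'E'
from h import *
bar()
E
```

```text
t 18.6 p [ 0.4988 -0.0672  0.0855] z [ 0.028 -0.042 -0.999] yaw_y -83.4 q [-0.22  0.68  0.43  2.05 -0.51  0.48  0.7 ] F [ 0.2 -4.9 -0.1] g 0.0
tool th 0.237  along 177.7 behind 29.2 mm | fixture xy [-165.9  -70.1]  Fpush 4.9
```

Emit:
move_arm(deltas=[[[3,0,0,0],[4,0,0,0],[4,0,0,0]]])

```text
t: 18.9
ee_pos: [0.4985, -0.0663, 0.0858]
tcp_rot: [2.059, 2.287, -0.031]
force: [0.0, -8.8, -1.1]
grip_width: -0.0
```

```bash
python3 - <<'E'
from h import *
bar()
E
```

```text
t 18.9 p [ 0.4985 -0.0663  0.0858] z [ 0.034 -0.058 -0.998] yaw_y -83.9 q [-0.24  0.68  0.45  2.06 -0.51  0.47  0.68] F [ 0.  -8.8 -1.1] g -0.0
tool th 0.226  along 177.6 behind 30.2 mm | fixture xy [-166.3  -69.3]  Fpush 8.7
```

Emit:
move_arm(deltas=[[[6,0,0,0],[6,0,0,0]]])

```text
t: 19.1
ee_pos: [0.4983, -0.0658, 0.086]
tcp_rot: [2.059, 2.264, -0.044]
force: [-0.2, -12.2, -2.1]
grip_width: -0.004
```

```bash
python3 - <<'E'
from h import *
bar(); s,c=wr(); cv2.imwrite("pics/w14.png",c["pixels"][:,:,::-1])
E
```

```text
t 19.1 p [ 0.4983 -0.0658  0.086 ] z [ 0.041 -0.076 -0.996] yaw_y -84.5 q [-0.26  0.68  0.47  2.06 -0.51  0.45  0.66] F [ -0.2 -12.2  -2.1] g -0.3
tool th 0.215  along 177.4 behind 31.6 mm | fixture xy [-166.6  -68.8]  Fpush 11.9
```

View pics/w14.png

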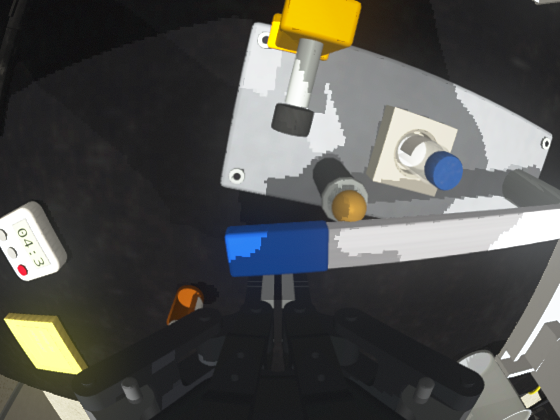

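Emit:
move_arm(deltas=[[[10,0,0,0]]])

```text
t: 19.25
ee_pos: [0.4977, -0.0633, 0.086]
tcp_rot: [2.06, 2.248, -0.052]
force: [-1.3, -10.6, 1.9]
grip_width: -0.001
```

```bash
python3 - <<'E'
from h import *
bar()
E
```

```text
t 19.25 p [ 0.4977 -0.0633  0.086 ] z [ 0.044 -0.087 -0.995] yaw_y -84.9 q [-0.28  0.68  0.48  2.07 -0.51  0.45  0.64] F [ -1.3 -10.6   1.9] g -0.1
tool th 0.208  along 177.5 behind 30.5 mm | fixture xy [-167.5  -66.4]  Fpush 10.5
```

Emit:
move_arm(deltas=[[[7,0,0,0],[6,0,0,0]]])

```text
t: 19.45
ee_pos: [0.4963, -0.0546, 0.0855]
tcp_rot: [2.065, 2.238, -0.057]
force: [-1.7, -6.8, 4.7]
grip_width: -0.001
```

```bash
python3 - <<'E'
from h import *
bar()
E
```

```text
t 19.45 p [ 0.4963 -0.0546  0.0855] z [ 0.045 -0.093 -0.995] yaw_y -85.3 q [-0.31  0.68  0.49  2.08 -0.51  0.44  0.62] F [-1.7 -6.8  4.7] g -0.1
tool th 0.201  along 178.1 behind 22.9 mm | fixture xy [-169.9  -57.9]  Fpush 7.0
```

Emit:
move_arm(deltas=[[[3,0,0,0.5],[3,0,0,0.5],[3,0,0,0.5]]])

```text
t: 19.75
ee_pos: [0.4952, -0.0492, 0.0856]
tcp_rot: [2.096, 2.2, -0.06]
force: [-0.8, -5.2, 2.6]
grip_width: -0.002
```

```bash
python3 - <<'E'
from h import *
bar()
E
```

```text
t 19.75 p [ 0.4952 -0.0492  0.0856] z [ 0.047 -0.099 -0.994] yaw_y -87.1 q [-0.33  0.68  0.5   2.08 -0.52  0.44  0.59] F [-0.8 -5.2  2.6] g -0.2
tool th 0.168  along 178.0 behind 23.1 mm | fixture xy [-171.7  -52.7]  Fpush 5.4
```

Emit:
move_arm(deltas=[[[4,0,0,0.5],[4,0,0,0.5],[4,0,0,0.5]]])

```text
t: 20.05
ee_pos: [0.4941, -0.0415, 0.0856]
tcp_rot: [2.128, 2.161, -0.063]
force: [-1.7, -5.2, 3.3]
grip_width: -0.001
```

```bash
python3 - <<'E'
from h import *
bar()
E
```

```text
t 20.05 p [ 0.4941 -0.0415  0.0856] z [ 0.048 -0.105 -0.993] yaw_y -89.0 q [-0.36  0.69  0.52  2.09 -0.54  0.44  0.55] F [-1.7 -5.2  3.3] g -0.1
tool th 0.135  along 178.2 behind 21.4 mm | fixture xy [-173.7  -45.2]  Fpush 5.5
```

Emit:
move_arm(deltas=[[[3,0,0,0.5],[3,0,0,0.5]]])

```text
t: 20.25
ee_pos: [0.4936, -0.0375, 0.0856]
tcp_rot: [2.149, 2.136, -0.064]
force: [-0.7, -4.4, 2.3]
grip_width: 0.002
```

```bash
python3 - <<'E'
from h import *
bar(); s,c=wr(); np.savez("w15.npz",**c); cv2.imwrite("pics/w15.png",c["pixels"][:,:,::-1])
E
```

```text
t 20.25 p [ 0.4936 -0.0375  0.0856] z [ 0.048 -0.108 -0.993] yaw_y -90.2 q [-0.38  0.69  0.53  2.09 -0.54  0.44  0.53] F [-0.7 -4.4  2.3] g 0.2
tool th 0.113  along 178.2 behind 21.2 mm | fixture xy [-174.7  -41.2]  Fpush 4.6
```

View pics/w15.png

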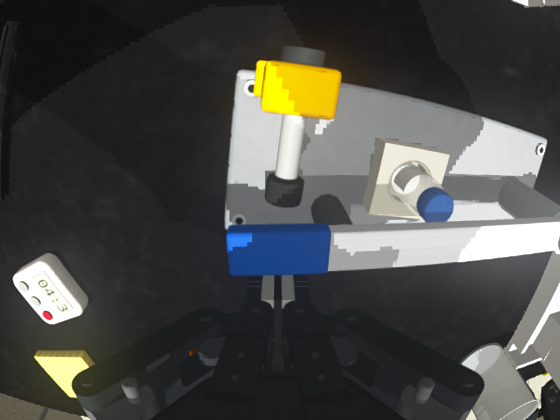

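Emit:
move_arm(deltas=[[[3,0,0,0.5],[3,0,0,0.5]]])

```text
t: 20.5
ee_pos: [0.4935, -0.0272, 0.0842]
tcp_rot: [2.169, 2.122, -0.059]
force: [-0.4, -0.7, 0.7]
grip_width: -0.001
```

```bash
python3 - <<'E'
from h import *
bar()
E
```

```text
t 20.5 p [ 0.4935 -0.0272  0.0842] z [ 0.047 -0.103 -0.994] yaw_y -91.1 q [-0.4   0.69  0.53  2.09 -0.56  0.44  0.5 ] F [-0.4 -0.7  0.7] g -0.1
tool th 0.098  along 178.3 behind 13.8 mm | fixture xy [-176.1  -31.1]  Fpush 0.8
```

Emit:
move_arm(deltas=[[[1,0,0,0],[0,0,0,0]]])

```text
t: 20.7
ee_pos: [0.4935, -0.0257, 0.0841]
tcp_rot: [2.168, 2.123, -0.059]
force: [-1.2, -2.6, 2.2]
grip_width: -0.003
```

```bash
python3 - <<'E'
from h import *
bar(); s,c=wr(); np.savez("w16.npz",**c); cv2.imwrite("pics/w16.png",c["pixels"][:,:,::-1])
E
```

```text
t 20.7 p [ 0.4935 -0.0257  0.0841] z [ 0.047 -0.103 -0.994] yaw_y -91.0 q [-0.4   0.69  0.53  2.09 -0.56  0.44  0.5 ] F [-1.2 -2.6  2.2] g -0.3
tool th 0.099  along 178.3 behind 12.0 mm | fixture xy [-176.2  -29.5]  Fpush 2.8
```

View pics/w16.png

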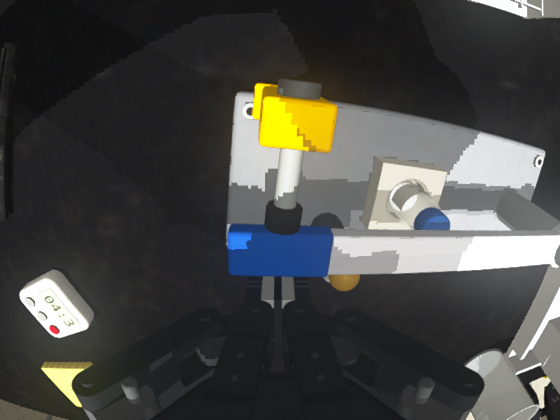

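Emit:
move_arm(deltas=[[[2,0,0,0],[3,0,0,0]]])

```text
t: 20.95
ee_pos: [0.4935, -0.0244, 0.0842]
tcp_rot: [2.169, 2.116, -0.063]
force: [-2.0, -8.5, 2.3]
grip_width: -0.0
```

```bash
python3 - <<'E'
from h import *
bar()
E
```

```text
t 20.95 p [ 0.4935 -0.0244  0.0842] z [ 0.048 -0.108 -0.993] yaw_y -91.3 q [-0.41  0.69  0.54  2.09 -0.56  0.44  0.49] F [-2.  -8.5  2.3] g -0.0
tool th 0.095  along 178.3 behind 11.5 mm | fixture xy [-176.4  -28.3]  Fpush 8.8
```

Emit:
move_arm(deltas=[[[3.5,0,0,0]]])

```text
t: 21.05
ee_pos: [0.4934, -0.0241, 0.0843]
tcp_rot: [2.169, 2.109, -0.066]
force: [-1.2, -9.1, 1.9]
grip_width: 0.001
```

Emit:
move_arm(deltas=[[[4.3,0,0,0]]])

```text
t: 21.15
ee_pos: [0.4934, -0.0238, 0.0843]
tcp_rot: [2.17, 2.102, -0.071]
force: [-2.2, -10.5, 3.2]
grip_width: 0.0
```

Emit:
move_arm(deltas=[[[4.4,0,0,0],[4.4,0,0,0]]])

```text
t: 21.35
ee_pos: [0.4933, -0.0236, 0.0844]
tcp_rot: [2.172, 2.084, -0.08]
force: [-1.6, -10.3, 1.9]
grip_width: -0.0
```

Emit:
move_arm(deltas=[[[4.6,0,0,0],[4.6,0,0,0],[4.6,0,0,0]]])

```text
t: 21.65
ee_pos: [0.4931, -0.0234, 0.0846]
tcp_rot: [2.175, 2.057, -0.095]
force: [-1.3, -9.8, 2.8]
grip_width: -0.002
```

Emit:
move_arm(deltas=[[[5.2,0,0,0],[5.3,0,0,0],[5.3,0,0,0]]])

```text
t: 21.95
ee_pos: [0.4929, -0.0229, 0.0847]
tcp_rot: [2.178, 2.028, -0.112]
force: [-1.2, -11.2, 3.1]
grip_width: -0.0
```

Emit:
move_arm(deltas=[[[5.3,0,0,0],[5.3,0,0,0],[5.3,0,0,0],[5.3,0,0,0]]])

```text
t: 22.35
ee_pos: [0.4927, -0.0227, 0.085]
tcp_rot: [2.182, 1.988, -0.135]
force: [-2.1, -11.0, 3.7]
grip_width: -0.002
```

```bash
python3 - <<'E'
from h import *
bar()
E
```

```text
t 22.35 p [ 0.4927 -0.0227  0.085 ] z [ 0.058 -0.198 -0.979] yaw_y -94.9 q [-0.53  0.73  0.65  2.1  -0.54  0.42  0.38] F [ -2.1 -11.    3.7] g -0.2
tool th 0.021  along 177.9 behind 23.0 mm | fixture xy [-177.4  -26.7]  Fpush 11.6
```

Emit:
move_arm(deltas=[[[-2,0,0,0],[-5,0,0,0],[-8,0,0,0],[-12,0,0,0],[-12,0,0,0],[-8,0,0,0],[-2,0,-5,0],[0,0,-10,0],[0,0,-20,0],[0,0,-20,0],[0,0,-10,0],[0,0,0,0]]])

```text
t: 23.55
ee_pos: [0.4832, -0.0582, 0.1621]
tcp_rot: [2.186, 1.993, -0.131]
force: [1.0, -0.3, -0.6]
grip_width: 0.0
```

```bash
python3 - <<'E'
from h import *
bar(); s,c=wr(); np.savez("w17.npz",**c); cv2.imwrite("pics/w17.png",c["pixels"][:,:,::-1])
t=eyes.read_camera("top"); np.savez("t17.npz",**t); cv2.imwrite("pics/t17.png",cv2.resize(t["pixels"][100:300,170:410,::-1],None,fx=3.3,fy=3,interpolation=cv2.INTER_CUBIC))
t=eyes.read_camera("scene"); cv2.imwrite("pics/s17.png",cv2.resize(t["pixels"][130:320,190:380,::-1],None,fx=3.3,fy=3,interpolation=cv2.INTER_CUBIC))
E
```

```text
t 23.55 p [ 0.4832 -0.0582  0.1621] z [ 0.056 -0.192 -0.98 ] yaw_y -94.9 q [-0.56  0.6   0.79  2.07 -0.42  0.58  0.38] F [ 1.  -0.3 -0.6] g 0.0
tool th 0.023  along 183.9 behind 58.8 mm | fixture xy [-182.5  -63. ]  Fpush 0.1
```

View pics/w17.png

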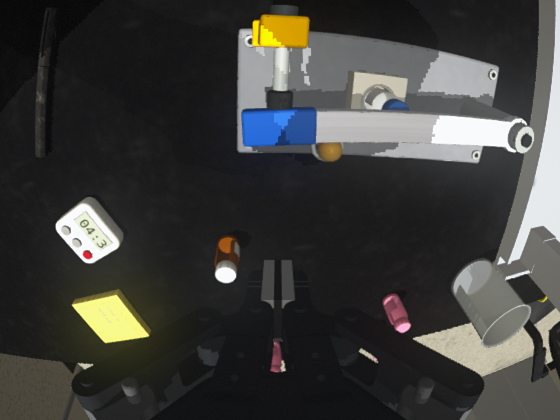

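View pics/t17.png

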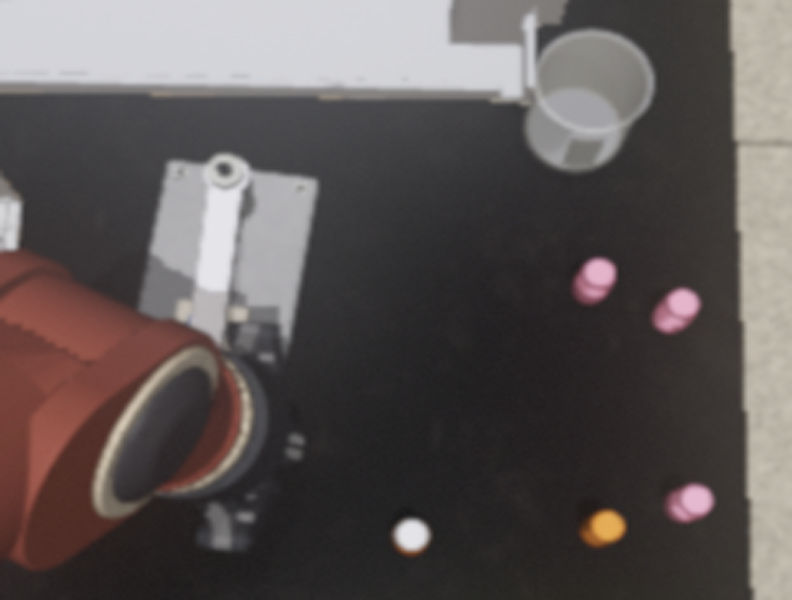

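View pics/s17.png

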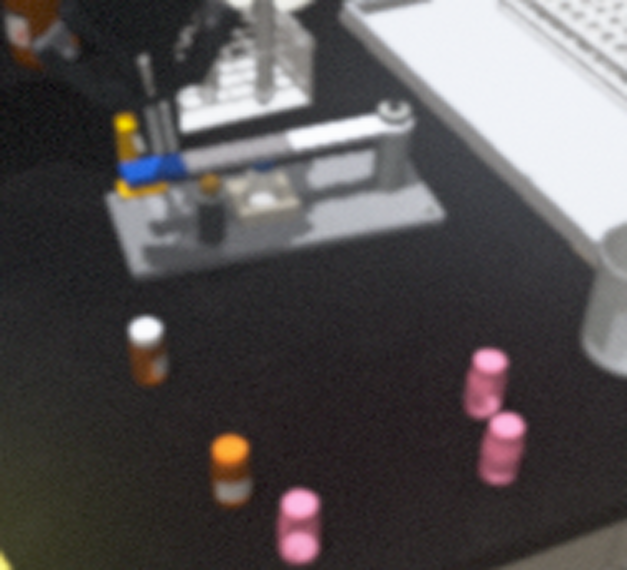

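```bash
python3 - <<'E'
from h import *
c=dict(np.load("w17.npz"))
H,S,V=cv2.split(cv2.cvtColor(c["pixels"],cv2.COLOR_RGB2HSV))
for a,ce,b in blobs((H>100)&(H<125)&(S>130)&(V>30),100)[0]:
    for z in (.079,.075):
        p=wplane(c,*ce,z); d=p[:2]-P; k,s=np.cos(-FY),np.sin(-FY)
        print(a,ce,b,p.round(4),"fixture rel pivot",np.round([k*d[0]-s*d[1],s*d[0]+k*d[1]],4))
E
```

```text
113 [397.22123894 104.77876106] [389 100  19   9] [0.5686 0.0033 0.079 ] fixture rel pivot [-0.1052  0.0084]
113 [397.22123894 104.77876106] [389 100  19   9] [0.5704 0.0024 0.075 ] fixture rel pivot [-0.1033  0.0077]
2677 [278.51998506 126.5039223 ] [242 107  74  40] [ 0.495  -0.0053  0.079 ] fixture rel pivot [-0.1772 -0.0092]
2677 [278.51998506 126.5039223 ] [242 107  74  40] [ 0.4952 -0.0065  0.075 ] fixture rel pivot [-0.1769 -0.0103]
```

```bash
python3 - <<'E'
from rig import manip
print(manip.close_job())
E
```

```text
the job is handed in; nothing more can be done
None
```

The job is handed in at about 23.7 s of the 72 s allowed. I seated the blue-capped vial in the pocket and let go. I then swung the bar over it, past the catch and onto the rubber stop, held it there and backed the arm clear. No verdict is reported, so what follows is from my own readings.

- **Vial:** it came to rest at the expected seat height (TCP z stayed at 0.0539 m). After release the wrist and top views showed it upright in the pocket with the fingers clear.
- **Catch:** the pushing force rose to about 12 N, then fell to 0.8 N as the bar passed. The ball shows behind the bar in the later views.
- **Stop press:** I held it for about 1.2 s, with the tool reading 10–11.5 N, so roughly 9–10.5 N on the rubber after bar friction. The highest reading was 11.6 N at the tool, but readings come only at the end of each move call, so a brief higher peak would not show.
- **Final state:** the sleeve's middle measured about 9 mm short of the centre line, within the allowed −14.5 to +18 mm. The two amber vials look unmoved in the top view, though I did not re-measure them. The tool force was near zero with the arm clear.

- **Off plan:** tool tilt built up to about 0.2 rad during the press, because the moves cannot correct tilt. It did not affect the contact.
- **Camera disagreement:** my camera estimates of the pocket differed by 1–3 mm. I settled that with a close wrist view just before inserting the vial.

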